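# Stir the drying beads

### The job

Take the green-handled stirring stick out of the wooden rack and, with its tip right down among the drying beads in the white bowl, stir round and round in wide circles about the bowl's middle, three full turns or so, until the orange bead has been carried well away from where it lay; it must stay in the bowl. Then put the stick, tip first, into the blue wash cup and let go of it.

Things in the scene. Friction and masses are not known exactly. Their poses are not given: they have to be found in the camera images.
- stick: Green-handled stick, 190 mm long, 60 g, standing near upright in one of 3 holes, 62 mm deep, of a wooden rack 70 mm high (others: yellow, black handle; row along stick x, 75 mm apart). Origin: lower tip, 8 mm above table at start; z up its axis. White shaft 16 mm thick to z=130 mm, then square handle 20x20 mm to z=190, flats facing x and y. Grip it across y: that side is free. Balance point z=91.
- bowl: White round bowl, fixed, 55 mm high, outer radius 75 mm at rim, wall 4 mm. Origin: centre of underside; inner floor 6 mm above it, flat to radius 42 mm, then sloping up 32 degrees to radius 57, then steep; z up; its yaw means nothing. On its floor lie in a ring, the middle free, 5 cream beads and an orange one, smooth loose balls 24 mm across, 12 g. (A grey tub with caps is a bystander.)
- tell_center (a point): Centre of the orange bead, a ball 24 mm across that starts 27 to 30 mm from the bowl's axis on the bowl's floor. It rolls freely; axes mean nothing. A stick moved in circles of 25 to 40 mm radius about the bowl's axis, tip about 8 mm above the inner floor, carries the beads along.
- cup: Blue round wash cup, empty, fixed to the table, 120 mm high; walls 4 mm thick, inside radius 34 mm at the floor and 37 mm at the rim. Origin: centre of its underside; inner floor 6 mm above it; z up. The stick let go in it, tip near the floor, stands or leans on the rim.
Mind the look-alikes: they are no part of the job. Of the things that look like the part that bears tell_center, the smallest one is meant.

How it is judged (in metres and radians):
On the way, in this order (a step that is already met when the one before it is completed fails the run):
1. the stick's tip is down among the beads, within 20 mm of the bowl's inner floor (z of stick in the frame of bowl between 0 and 0.026 m and horizontal distance between stick and bowl below 0.055 m), for 0.05 s.
2. stirring: the low tip passes the side of the bowl opposite the orange bead's first place, at least 12 mm off the bowl's axis (all of step 1 and x of stick in the frame of bowl below -0.012 m and y of stick in the frame of bowl between -0.012 and 0.012 m), for 0.02 s.
3. the low tip has gone on a quarter round (either way round) (all of step 1 and (y of stick in the frame of bowl above 0.012 m or y of stick in the frame of bowl below -0.012 m) and x of stick in the frame of bowl between -0.012 and 0.012 m), for 0.02 s.
4. and another quarter, to the other side (all of step 1 and x of stick in the frame of bowl above 0.012 m and y of stick in the frame of bowl between -0.012 and 0.012 m), for 0.02 s.
5. and another quarter (all of step 3), for 0.02 s.
6. and another quarter, with the orange bead by then (or on a later turn) more than 20 mm from where it started (all of step 2 and distance of tell_center from where it was at the start of the episode above 0.02 m), for 0.02 s.
At the end, for the whole second after the job is handed in: The stick stands at rest in the blue cup, tip down on the cup's floor (tip within 30 mm of the underside's height, leaning less than 45 degrees), and the orange bead is still inside the bowl (horizontal distance between stick and cup below 0.037 m and z of stick in the frame of cup between 0 and 0.03 m and angle between stick's own z axis and vertical below 0.8 rad and linear speed of stick below 0.03 m/s and horizontal distance between tell_center and bowl below 0.07 m and z of tell_center in the frame of bowl below 0.055 m); the robot touches nothing.
It also fails if it takes over 64 s, if anything falls off the work surface, if the arm or the gripper's body presses on something with over 40 N, if the wrist force passes 120 N, or if a joint passes its speed limit or range.

### The arm

A 6-joint arm with a two-finger parallel gripper is mounted at the origin on the work surface. World frame = base frame: x ahead of the robot, y to its left, z up, the work surface at z = 0. Lengths are in m, angles in degrees, forces in N, time in s.
With the tool pointing down it reaches from about 0.375 to 0.9 m from the base axis. Payload 3.1 kg.
Tool frame: the origin (TCP) lies on the centre line of the jaws, within the pads' length; the fingertips stand 14 mm ahead of it and the grasp point (between the pads) lies 5 mm behind it (bot.tips_ahead is the distance from the TCP to the fingertips, in m); z points along the fingers, y is the line along which they close (so a half turn about z gives the same grasp; the last joint's range is limited). The gripper opens to 87 mm and grips with 3 to 60 N. Pads are 19 mm wide; open, the fingers measure 117 mm over their backs; the gripper's body (75 mm by 190 mm) begins 51 mm behind the grasp point.
Start: joints at [53.085, 30.224, 82.088, -0, 67.689, -10.227], TCP at [0.281, 0.558, 0.237] pointing down, gripper open.
Joint ranges: [-176.69, 176.69], [-43.24, 126.21], [12.49, 139.97], [-82, 262], [0, 151.66], [-163.58, 163.58]. Speed limits (degrees/s): [159.86, 159.86, 180, 180, 180, 180].

### API

Orientations are given as a 3x3 rotation matrix whose columns are the frame's x, y, z axes.
In Python, from rig import bot gives the robot as it stands.
- The arm moves only by the tool play_rows, never from a script. Its argument "moves" is a list that holds one entry, the list of rows, each a list of 6 numbers: the shift along the tool's x, y, z in mm, then the turn, a rotation vector about the tool's x, y, z in rad. A call has 1 to 5 rows; each row shifts and turns the commanded pose from where the row before left it, along the tool's axes as they then stand; what a row does not reach is not made up. A row lasts 1/10 s, in which the tool goes at most 50 mm and 8.59 degrees, less where a joint would pass 70% of its speed; a pose out of reach is approached as far as the arm can. A call with a gripper value outside its range is refused whole. "fingers" is the opening, from -1 (shut) to 1 (fully open), set as the call begins (left out, the last holds). The fingers move at their own pace and stop on an object; the grip force is fixed at half the most. Time passes only in rows, so rows that do not move let the fingers close. It gives the time, the measured TCP pose, the force, the opening and the grip force at its end, in the units of the state.
- bot.read_state(): the state, without advancing time (a new reading comes with each control period).
- bot.capture(name): name is "scene" or "top" or "wrist"; returns a dict with "image" (400x640x3 uint8, blue, green, red), "fx", "fy", "cx", "cy" (pixels), "R" (3x3) and "t" (3): a world point X has camera coordinates R X + t. Camera axes: x right, y down, z forward; pixel columns grow to the right and rows downward; lengths in m; the calibration is good to about 2 mm. The wrist camera is an equidistant fisheye: a pixel r from the principal point sees the ray r / f radians off the axis. A picture is of the moment at which its call begins. There is no depth.
- bot.hand_in(): hands the job in; it is judged then, once.
Trained networks look in a picture, given as the dict that the camera call returned (one of the last four; its "shot" number tells which), for a name from the list of things; names that differ only in an ending like _2 or _b are one class to them, and where a whole thing is asked for, a point or a joint stands for the part that bears it (a point fixed in the world has none). Each returns a list of dicts, best first, with "confidence" (0 to 1); they miss things now and then, are a little off and sometimes report something else, mostly with a low value. They report only what shows in the picture. A call takes as long as a camera call. They do not tell look-alikes from the thing itself.
- bot.search_frame(picture, query): "centre" ([column, row] in pixels, amid what is visible of it).
- bot.silhouettes(picture, query): "pixels" (400x640 bool, what is visible of it) and "centre" ([column, row] in pixels, amid what is visible of it).
- bot.pinpoint(picture, query): "centre" ([column, row] in pixels: a listed point, or the origin of a listed thing).
The state is a dict: "time_s": time; "joint_positions": joint angles; "qvel": joint speeds; "tau": joint torques, N m; "position": TCP position; "tcp_rot": TCP orientation; "force": force on the tool from outside, world axes, zero at the start; "moment": the same for the moment, N m; "opening": opening from 0.0 (shut) to 1.0 (fully open); "grasp_force": force on a finger pad.
Only numpy, scipy, OpenCV 4.12 (cv2) and the standard library are available. Lean on these libraries where they do the work, as an engineer would, in place of code of your own. Each camera call takes 0.05 s, during which the arm holds its last target. There are 200 camera calls.

## Working session

There is one attempt and no reset: what is moved stays moved. The work goes in short steps, Python scripts to look and compute and a tool call to move; the robot and the scene stay as the last step left them, time stands still between calls to the robot, and variables do not carry over. Pictures are saved under pics/ and viewed, at most 10 in all, crops included, and the job is handed in when it is done.

Besides the shell and the picture viewer there is one more tool, called by a JSON object that holds its "fn" and its "kwargs", one argument or row to a line. play_rows: Moves the arm, as the interface text tells. Its arguments: {"type":"object","properties":{"moves":{"type":"array","items":{"type":"array","items":{"type":"array","items":{"type":"number"}}}},"fingers":{"type":"number"}},"required":["moves"]}

```bash
mkdir -p pics; ls
cat > h.py <<'E'
import numpy as np,cv2
from rig import bot
def ray(p,uv):
    d=np.array([(uv[0]-p['cx'])/p['fx'],(uv[1]-p['cy'])/p['fy'],1.])
    R=np.array(p['R']);return -R.T@np.array(p['t']),R.T@d
def onz(p,uv,z):
    c,d=ray(p,uv);return c+d*(z-c[2])/d[2]
def proj(p,X):
    c=np.array(p['R'])@np.array(X)+np.array(p['t']);return np.round([p['fx']*c[0]/c[2]+p['cx'],p['fy']*c[1]/c[2]+p['cy']],1)
E
python3 - <<'E'
from h import *
for n in('scene','top'):
    p=bot.capture(n);cv2.imwrite(f'pics/{n}1.png',p['image'])
    c,_=ray(p,(0,0));print(n,c.round(3),p['fx'],np.round(p['R'],2).tolist())
    for q in('stick','bowl','cup','tell_center'):
        for r in bot.pinpoint(p,q)[:4]:print(q,'pin',np.round(r['centre'],1),round(r['confidence'],2),onz(p,r['centre'],.008 if q!='tell_center' else .018).round(3))
        if q!='tell_center':
            for r in bot.search_frame(p,q)[:4]:print(q,'sf',np.round(r['centre'],1),round(r['confidence'],2))
print(bot.read_state())
E
```

```text
pics
scene [ 0.96  -0.41   0.412] 396.289020829091 [[0.67, 0.74, -0.0], [0.39, -0.36, -0.85], [-0.63, 0.57, -0.53]]
stick sf [406.8 109.8] 0.96
bowl pin [336.9 232. ] 0.96 [ 0.579 -0.029  0.008]
cup pin [217.  303.5] 0.76 [ 0.585 -0.26   0.008]
cup sf [214.8 266.5] 0.55
tell_center pin [282.4 194.9] 0.75 [ 0.434 -0.033  0.018]
tell_center pin [315.7 186.1] 0.71 [0.452 0.036 0.018]
tell_center pin [335.7 217.4] 0.44 [ 0.556 -0.01   0.018]
top [0.385 0.025 0.87 ] 445.86817589768515 [[0.02, -1.0, -0.0], [-0.98, -0.02, -0.18], [0.18, 0.01, -0.98]]
stick pin [218.1 207.4] 0.6 [0.513 0.221 0.008]
stick sf [200.1 193.9] 0.75
bowl pin [338.2 181. ] 0.62 [ 0.572 -0.013  0.008]
bowl sf [344.  172.2] 0.82
cup pin [459.2 180.5] 0.96 [ 0.578 -0.251  0.008]
cup sf [470.9 173.6] 0.78
tell_center pin [353.5 252.2] 0.71 [ 0.432 -0.043  0.018]
tell_center pin [312.5 249.3] 0.51 [0.436 0.035 0.018]
tell_center pin [337.9 187.8] 0.4 [ 0.556 -0.012  0.018]
{'time_s': 0.8, 'joint_positions': array([ 5.30860249e+01,  3.02198316e+01,  8.20873319e+01, -5.21596832e-04,
        6.76898712e+01, -1.02280239e+01]), 'qvel': array([-0.03696062,  0.03461351, -0.06764477,  0.00980776, -0.0206671 ,
       -0.14440509]), 'tau': array([-8.54446353e-04, -4.39946580e+01, -1.76976764e+01,  6.32968638e-02,
        5.04224177e-02, -4.50821869e-05]), 'position': array([0.2806578 , 0.55841767, 0.23658988]), 'tcp_rot': array([[-8.93483085e-01,  4.49096844e-01,  3.78186553e-05],
       [ 4.49096845e-01,  8.93483085e-01,  3.63216666e-05],
       [-1.74783830e-05,  4.94370336e-05, -9.99999999e-01]]), 'force': array([ 0.39876089,  0.24070771, -0.05681266]), 'moment': array([-0.00605002, -0.00811611,  0.01957397]), 'grasp_force': 0.0, 'opening': 0.9986626400908891}
```

View pics/scene1.png

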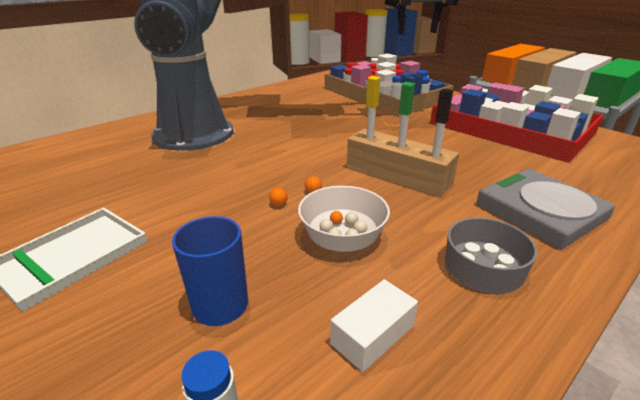

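View pics/top1.png

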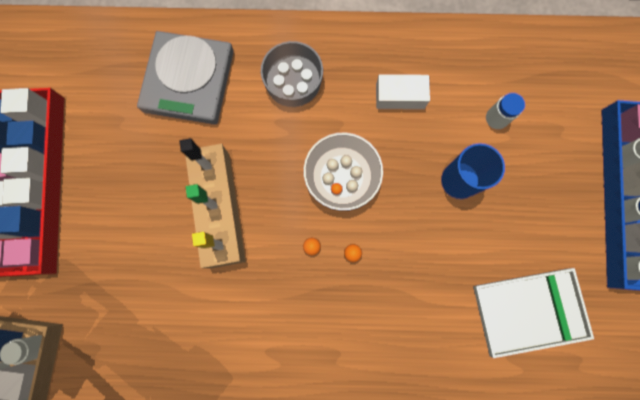

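The scene shows three sticks: yellow (372,92), green (407,99) and black (444,106). There is also a green strip on the tray at (32,267), which isn't a stick. The orange ball in the bowl is at (336,217), and two orange look-alikes lie outside it at (278,197) and (313,185). I choose the green-handled stick, at (407,99) in scene and (196,193) in top, and the orange ball inside the bowl, at (337,188) in top.

```bash
cat >> h.py <<'E'
def tri(rs):
    A=np.zeros((3,3));b=np.zeros(3)
    for c,d in rs:
        d=d/np.linalg.norm(d);P=np.eye(3)-np.outer(d,d);A+=P;b+=P@c
    x=np.linalg.solve(A,b);return x,[round(float(np.linalg.norm(np.cross(x-c,d/np.linalg.norm(d)))),4) for c,d in rs]
def cen(p,lo,hi,box):
    m=cv2.inRange(cv2.cvtColor(p['image'],cv2.COLOR_BGR2HSV),lo,hi);w=np.zeros_like(m);x0,y0,x1,y1=box;w[y0:y1,x0:x1]=m[y0:y1,x0:x1]
    n,l,s,c=cv2.connectedComponentsWithStats(w);i=1+np.argmax(s[1:,4]);return c[i],s[i]
E
python3 - <<'E'
from h import *
P={n:bot.capture(n) for n in('scene','top')}
col={'g':((50,90,30),(80,255,255)),'y':((22,120,80),(34,255,255)),'k':((0,0,0),(180,255,40)),'o':((5,150,120),(16,255,255))}
box={'g':((395,75,420,125),(180,175,215,215)),'y':((360,65,385,115),(185,225,218,255)),'k':((434,82,456,130),(175,135,205,165)),'o':((328,205,345,228),(328,180,347,198))}
for k in col:
    rs=[];
    for n,b in zip(P,box[k]):
        c,s=cen(P[n],*col[k],b);rs.append(ray(P[n],c));print(k,n,c.round(1),s)
    x,r=tri(rs);print(k,x.round(4),r)
for n,p in P.items():
    for q in('bowl','cup'):
        ms=bot.silhouettes(p,q);
        for m in ms[:2]:
            M=m['pixels'].astype(np.uint8);cs=max(cv2.findContours(M,0,2)[0],key=cv2.contourArea)[:,0]
            z=.055 if q=='bowl' else .12; W=np.array([onz(p,u,z)[:2] for u in cs])
            (c,rad)=cv2.minEnclosingCircle(W.astype(np.float32));print(n,q,m['confidence'],m['centre'],M.sum(),np.round(c,4),round(rad,4))
            if n=='top': # robust: rim circle fit with known radius on outline
                from scipy.optimize import least_squares
                R=.075 if q=='bowl' else .041
                f=least_squares(lambda v:np.hypot(*(W-v).T)-R,c,loss='soft_l1',f_scale=.001);print('fit',f.x.round(4),np.percentile(abs(f.fun),[50,90]).round(4))
t=P['top']['image'][130:275,170:395];s=P['scene']['image'][65:260,265:470]
a=cv2.resize(t,(450,290),interpolation=2);b=cv2.resize(s,(305,290),interpolation=2)
cv2.imwrite('pics/crop1.png',np.hstack([a,b]))
E
```

```text
g scene [406.5  97.3] [399  81  16  34 390]
g top [195.9 193.2] [186 185  21  17 271]
g [0.5111 0.2213 0.17  ] [0.0002, 0.0002]
y scene [372.7  91.3] [366  76  14  32 334]
y top [202.  239.3] [192 231  22  16 275]
y [0.4376 0.2065 0.1685] [0.0006, 0.0006]
k scene [443.6 104.6] [437  91  15  31 267]
k top [193.  151.7] [183 141  18  18 164]
k [0.5825 0.2333 0.1694] [0.0032, 0.0032]
o scene [336.  217.1] [330 211  13  13 121]
o top [336.2 188.4] [332 184  10  10  85]
o [ 0.555  -0.0083  0.0171] [0.0003, 0.0003]
scene bowl 0.85 [339.5, 210.4] 4015 [ 0.5956 -0.0306] 0.0938
scene cup 0.85 [213.5, 266.0] 6460 [ 0.6286 -0.2782] 0.0927
top bowl 0.79 [343.6, 171.8] 4351 [ 0.5811 -0.0185] 0.0762
fit [ 0.5815 -0.0187] [0.0008 0.002 ]
top cup 0.65 [472.6, 172.3] 2552 [ 0.5708 -0.2365] 0.0597
fit [ 0.5748 -0.2453] [0.0075 0.0259]
```

View pics/crop1.png

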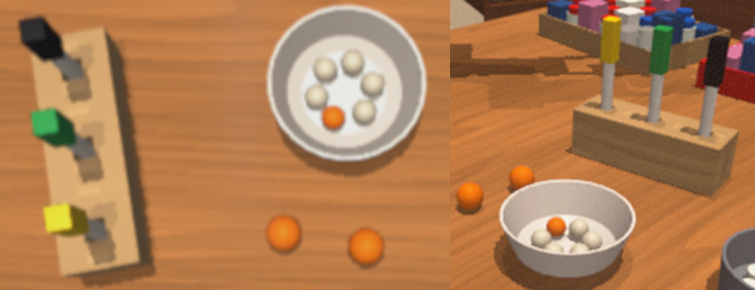

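The crop confirms both choices: the green stick is the middle one in the rack, and the orange bead lies on the bowl floor, 28 mm off the axis. I'll move over the stick and then turn the tool.

{"fn": "play_rows", "kwargs": {
  "moves": [
    [[-36, -20, 0, 0, 0, 0], [-36, -20, 0, 0, 0, 0], [-36, -20, 0, 0, 0, 0], [-36, -20, 0, 0, 0, 0], [-36, -20, 0, 0, 0, 0]]
  ],
  "fingers": 1
}}

```text
time_s: 1.6
position: [0.3973, 0.3869, 0.2367]
tcp_rot: [[-0.894, 0.449, 0.0], [0.449, 0.894, 0.0], [-0.0, 0.0, -1.0]]
force: [0.0, 0.3, -0.5]
opening: 0.998
grasp_force: 0.0
```

{"fn": "play_rows", "kwargs": {
  "moves": [
    [[-36, -20, 0, 0, 0, 0], [-36, -20, 0, 0, 0, 0], [-36, -20, 0, 0, 0, 0], [-36, -20, 0, 0, 0, 0], [-33, -18, 0, 0, 0, 0]]
  ]
}}

```text
time_s: 2.1
position: [0.5118, 0.2195, 0.2367]
tcp_rot: [[-0.893, 0.45, 0.001], [0.45, 0.893, 0.0], [-0.001, 0.0, -1.0]]
force: [1.2, 1.0, -0.8]
opening: 1.001
grasp_force: 0.0
```

{"fn": "play_rows", "kwargs": {
  "moves": [
    [[0, 0, 0, 0, 0, -0.13], [0, 0, 0, 0, 0, -0.13], [0, 0, 0, 0, 0, -0.13], [0, 0, 0, 0, 0, -0.13], [0, 0, 0, 0, 0, -0.13]]
  ]
}}

```text
time_s: 2.6
position: [0.5108, 0.2211, 0.2366]
tcp_rot: [[-0.982, -0.188, 0.0], [-0.188, 0.982, 0.0], [-0.0, 0.0, -1.0]]
force: [-0.5, -1.0, -0.1]
opening: 1.001
grasp_force: 0.0
```

Run:
```python
from h import *
s=bot.read_state();R=s['tcp_rot'];x=s['position'];print(x,R.round(3).tolist(),s['time_s'])
print('to grasp mm',(R.T@(np.array([.511,.2213,.160])-x)*1000).round(1))
w=bot.capture('wrist');a=w['image'];cv2.imwrite('pics/w1.png',a)
t=bot.capture('top')
g=t['image'];m=((g[...,0]>70)&(g[...,2]<60)&(g[...,0].astype(int)-g[...,2]>50)).astype(np.uint8);m[:,:435]=0;m[:,515:]=0;m[:135]=0;m[205:]=0
print(cv2.boundingRect(m),m.sum())
cs=max(cv2.findContours(m,0,1)[0],key=cv2.contourArea)[:,0]
W=np.array([onz(t,u,.12)[:2] for u in cs])
# rim: outer circle r .041, use points with large x / small y in image sense: iterative inlier fit
best=None
for i in range(2000):
    k=np.random.choice(len(W),3,False);A=np.c_[2*W[k],np.ones(3)]
    try:v=np.linalg.solve(A,(W[k]**2).sum(1))
    except Exception:continue
    r=np.sqrt(max(0,v[2]+v[0]**2+v[1]**2))
    if abs(r-.041)>.004:continue
    n=(abs(np.hypot(*(W-v[:2]).T)-r)<.0012).sum()
    if best is None or n>best[0]:best=(n,len(W),v[:2].round(4),round(r,4))
print(best)
```

```text
[0.51081661 0.22108736 0.23663795] [[-0.982, -0.188, 0.0], [-0.188, 0.982, 0.0], [-0.0, 0.0, -1.0]] 2.6
to grasp mm [-0.2  0.2 76.6]
(442, 145, 61, 53) 2206
(np.int64(76), 151, array([ 0.5798, -0.2525]), np.float64(0.0374))
```

View pics/w1.png

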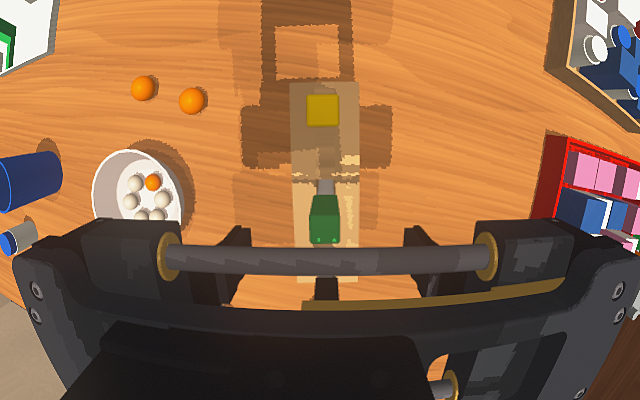

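The wrist view shows the green handle at (324,220), midway between the fingers, with the rack square to the image. I'll go down, close the fingers and lift.

{"fn": "play_rows", "kwargs": {
  "moves": [
    [[0, 0, 20, 0, 0, 0], [0, 0, 20, 0, 0, 0], [0, 0, 20, 0, 0, 0], [0, 0, 16, 0, 0, 0], [0, 0, 0, 0, 0, 0]]
  ]
}}

```text
time_s: 3.2
position: [0.5091, 0.2208, 0.1585]
tcp_rot: [[-0.984, -0.181, -0.005], [-0.181, 0.984, -0.001], [0.005, -0.0, -1.0]]
force: [0.1, 0.2, 0.5]
opening: 0.999
grasp_force: 0.0
```

{"fn": "play_rows", "kwargs": {
  "moves": [
    [[0, 0, 0, 0, 0, 0], [0, 0, 0, 0, 0, 0], [0, 0, 0, 0, 0, 0], [0, 0, 0, 0, 0, 0], [0, 0, 0, 0, 0, 0]]
  ],
  "fingers": -1
}}

```text
time_s: 3.7
position: [0.511, 0.2212, 0.1611]
tcp_rot: [[-0.983, -0.183, 0.001], [-0.183, 0.983, 0.0], [-0.001, 0.0, -1.0]]
force: [-0.4, 0.2, -0.4]
opening: 0.628
grasp_force: 0.0
```

{"fn": "play_rows", "kwargs": {
  "moves": [
    [[0, 0, 0, 0, 0, 0], [0, 0, 0, 0, 0, 0], [0, 0, 0, 0, 0, 0]]
  ]
}}

```text
time_s: 4.0
position: [0.5107, 0.2212, 0.1606]
tcp_rot: [[-0.983, -0.183, -0.0], [-0.183, 0.983, -0.0], [0.0, -0.0, -1.0]]
force: [-0.3, 0.4, -0.1]
opening: 0.353
grasp_force: 0.0
```

{"fn": "play_rows", "kwargs": {
  "moves": [
    [[0, 0, 0, 0, 0, 0], [0, 0, 0, 0, 0, 0], [0, 0, 0, 0, 0, 0], [0, 0, 0, 0, 0, 0], [0, 0, 0, 0, 0, 0]]
  ]
}}

```text
time_s: 4.5
position: [0.5106, 0.2212, 0.1605]
tcp_rot: [[-0.983, -0.183, -0.0], [-0.183, 0.983, -0.0], [0.0, 0.0, -1.0]]
force: [0.0, -0.3, -1.8]
opening: 0.229
grasp_force: 30.0
```

{"fn": "play_rows", "kwargs": {
  "moves": [
    [[0, 0, -10, 0, 0, 0], [0, 0, -15, 0, 0, 0], [0, 0, -15, 0, 0, 0], [0, 0, -15, 0, 0, 0], [0, 0, -15, 0, 0, 0]]
  ]
}}

```text
time_s: 5.0
position: [0.5107, 0.2212, 0.2319]
tcp_rot: [[-0.983, -0.183, 0.001], [-0.183, 0.983, 0.0], [-0.001, 0.0, -1.0]]
force: [0.6, -0.8, -0.4]
opening: 0.226
grasp_force: 30.0
```

{"fn": "play_rows", "kwargs": {
  "moves": [
    [[0, 0, -15, 0, 0, 0], [0, 0, -10, 0, 0, 0], [0, 0, 0, 0, 0, 0]]
  ]
}}

```text
time_s: 5.3
position: [0.5117, 0.2214, 0.2575]
tcp_rot: [[-0.983, -0.183, 0.004], [-0.183, 0.983, 0.001], [-0.004, 0.0, -1.0]]
force: [0.6, 0.0, -1.1]
opening: 0.225
grasp_force: 30.0
```

{"fn": "play_rows", "kwargs": {
  "moves": [
    [[-3, -25, 0, 0, 0, 0], [-3, -32, 0, 0, 0, 0], [-3, -32, 0, 0, 0, 0], [-3, -32, 0, 0, 0, 0], [-3, -32, 0, 0, 0, 0]]
  ]
}}

```text
time_s: 5.8
position: [0.5532, 0.0724, 0.2548]
tcp_rot: [[-0.983, -0.183, -0.002], [-0.183, 0.983, 0.0], [0.002, 0.0, -1.0]]
force: [-0.4, -0.4, -1.3]
opening: 0.228
grasp_force: 30.0
```

{"fn": "play_rows", "kwargs": {
  "moves": [
    [[-4, -32, 0, 0, 0, 0], [-4, -32, 0, 0, 0, 0], [-3, -32, 0, 0, 0, 0], [0, 0, 0, 0, 0, 0], [0, 0, 0, 0, 0, 0]]
  ]
}}

```text
time_s: 6.3
position: [0.5813, -0.0193, 0.2546]
tcp_rot: [[-0.983, -0.181, -0.002], [-0.181, 0.983, 0.001], [0.002, 0.001, -1.0]]
force: [0.3, 0.8, 0.3]
opening: 0.23
grasp_force: 30.0
```

Run:
```python
from h import *
s=bot.read_state();R=s['tcp_rot'];x=s['position'];print(x.round(4),R.round(3).tolist(),s['time_s'])
b=np.array([.5815,-.0187,0])
P=[bot.capture(n) for n in('scene','top')]
for p in P:
    for r in bot.pinpoint(p,'stick')[:3]:print(np.round(r['centre'],1),round(r['confidence'],2),'expect vertical',proj(p,[x[0],x[1],x[2]-.1525]))
print((R.T@(b-x)*1000).round(1))
o=[np.vstack([p['image'][y0:y0+200,x0:x0+200]]) for p,(x0,y0) in zip(P,((240,60),(240,90)))]
cv2.imwrite('pics/hold.png',cv2.resize(np.hstack(o),(800,400),interpolation=2))
```

```text
[ 0.5813 -0.0193  0.2546] [[-0.983, -0.181, -0.002], [-0.181, 0.983, 0.001], [0.002, 0.001, -1.0]] 6.3
[345.5 182.3] 0.67 expect vertical [343.4 182.4]
[-7.000e-01  2.000e-01  2.546e+02]
```

View pics/hold.png

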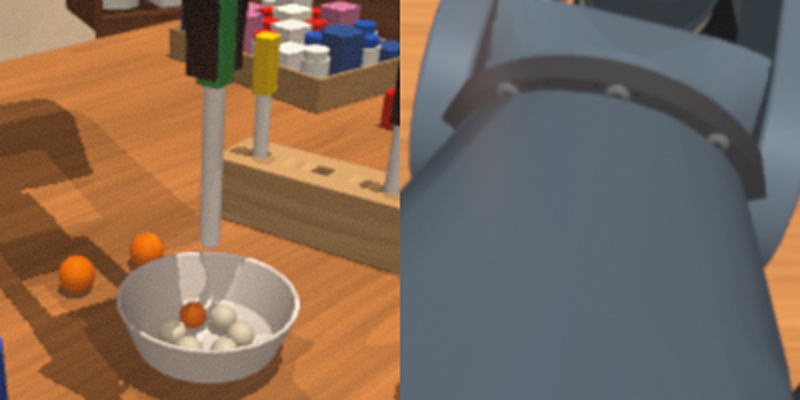

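The stick hangs vertical in the grip, its tip at scene pixel (345,183), over the bowl's middle and within about 3 mm of where I expected it. I'll lower it into the free middle, move out into a gap between beads and start circling.

{"fn": "play_rows", "kwargs": {
  "moves": [
    [[0, 0, 20, 0, 0, 0], [0, 0, 20, 0, 0, 0], [0, 0, 20, 0, 0, 0], [0, 0, 18, 0, 0, 0], [0, 0, 10, 0, 0, 0]]
  ]
}}

```text
time_s: 7.0
position: [0.5808, -0.0176, 0.1661]
tcp_rot: [[-0.983, -0.185, -0.003], [-0.185, 0.983, 0.001], [0.002, 0.001, -1.0]]
force: [0.2, -1.1, -1.1]
opening: 0.225
grasp_force: 30.0
```

{"fn": "play_rows", "kwargs": {
  "moves": [
    [[0, 0, 0, 0, 0, 0], [0, 0, 0, 0, 0, 0]]
  ]
}}

```text
time_s: 7.2
position: [0.5822, -0.0185, 0.168]
tcp_rot: [[-0.983, -0.184, 0.001], [-0.184, 0.983, -0.0], [-0.001, -0.0, -1.0]]
force: [-0.2, -0.6, -0.9]
opening: 0.229
grasp_force: 30.0
```

{"fn": "play_rows", "kwargs": {
  "moves": [
    [[5, 0, 0, 0, 0, 0], [5, 0, 0, 0, 0, 0], [5, 0, 0, 0, 0, 0], [5, 0, 0, 0, 0, 0], [5, 0, 0, 0, 0, 0]]
  ]
}}

```text
time_s: 7.7
position: [0.5568, -0.0236, 0.1678]
tcp_rot: [[-0.983, -0.183, 0.0], [-0.183, 0.983, -0.0], [-0.0, -0.0, -1.0]]
force: [-0.6, -0.2, -1.0]
opening: 0.227
grasp_force: 30.0
```

{"fn": "play_rows", "kwargs": {
  "moves": [
    [[5, 0, 0, 0, 0, 0], [0, 0, 0, 0, 0, 0]]
  ]
}}

```text
time_s: 7.9
position: [0.5514, -0.0244, 0.1675]
tcp_rot: [[-0.983, -0.183, -0.001], [-0.183, 0.983, 0.0], [0.001, 0.0, -1.0]]
force: [-0.2, -0.5, 0.1]
opening: 0.228
grasp_force: 30.0
```

{"fn": "play_rows", "kwargs": {
  "moves": [
    [[-2, 11, 0, 0, 0, 0], [-7, 10, 0, 0, 0, 0], [-10, 7, 0, 0, 0, 0], [-11, 2, 0, 0, 0, 0]]
  ]
}}

```text
time_s: 8.3
position: [0.5767, 0.0117, 0.1675]
tcp_rot: [[-0.983, -0.186, -0.001], [-0.186, 0.983, -0.001], [0.002, -0.001, -1.0]]
force: [-1.9, -4.7, 0.3]
opening: 0.23
grasp_force: 30.0
```

{"fn": "play_rows", "kwargs": {
  "moves": [
    [[-11, -2, 0, 0, 0, 0], [-10, -7, 0, 0, 0, 0], [-7, -10, 0, 0, 0, 0], [-2, -11, 0, 0, 0, 0]]
  ]
}}

```text
time_s: 8.7
position: [0.6134, -0.0139, 0.1676]
tcp_rot: [[-0.983, -0.183, 0.002], [-0.183, 0.983, 0.001], [-0.003, 0.001, -1.0]]
force: [-0.8, -0.6, -0.2]
opening: 0.226
grasp_force: 30.0
```

{"fn": "play_rows", "kwargs": {
  "moves": [
    [[2, -11, 0, 0, 0, 0], [7, -10, 0, 0, 0, 0], [10, -7, 0, 0, 0, 0], [11, -2, 0, 0, 0, 0]]
  ]
}}

```text
time_s: 9.1
position: [0.5867, -0.0483, 0.1676]
tcp_rot: [[-0.984, -0.18, 0.001], [-0.18, 0.984, 0.004], [-0.002, 0.003, -1.0]]
force: [1.2, 6.5, 0.8]
opening: 0.229
grasp_force: 30.0
```

{"fn": "play_rows", "kwargs": {
  "moves": [
    [[11, 2, 0, 0, 0, 0], [10, 7, 0, 0, 0, 0], [7, 10, 0, 0, 0, 0], [2, 11, 0, 0, 0, 0]]
  ]
}}

```text
time_s: 9.5
position: [0.5507, -0.0235, 0.1676]
tcp_rot: [[-0.983, -0.183, -0.001], [-0.183, 0.983, -0.0], [0.001, 0.0, -1.0]]
force: [0.0, 0.4, -0.9]
opening: 0.226
grasp_force: 30.0
```

Run:
```python
from h import *
p=bot.capture('scene');cv2.imwrite('pics/stir1.png',cv2.resize(p['image'][130:280,250:450],(800,600),interpolation=2))
for r in bot.pinpoint(p,'tell_center')[:4]:print(np.round(r['centre'],1),round(r['confidence'],2),onz(p,r['centre'],.018).round(4))
```

```text
[317.6 187.2] 0.77 [0.4576 0.036  0.018 ]
[345.  223.4] 0.67 [ 0.58   -0.0108  0.018 ]
[279.4 196.9] 0.65 [ 0.436  -0.0414  0.018 ]
```

View pics/stir1.png

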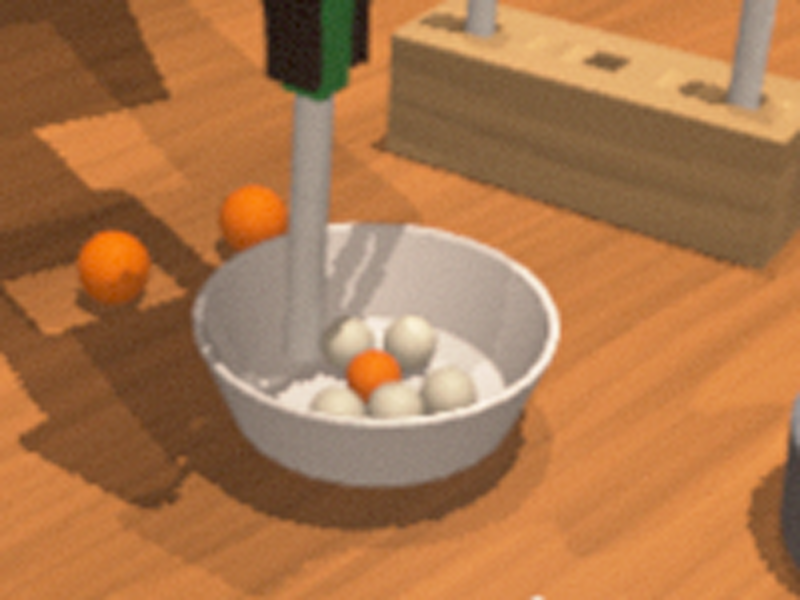

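The scene crop shows the tip at crop pixel (300,370). The orange bead has been carried to the bowl's middle, crop (374,375), about 25 mm from where it started. I'll go round to the opposite side and on.

{"fn": "play_rows", "kwargs": {
  "moves": [
    [[-2, 11, 0, 0, 0, 0], [-7, 10, 0, 0, 0, 0], [-10, 7, 0, 0, 0, 0], [-11, 2, 0, 0, 0, 0]]
  ]
}}

```text
time_s: 10.0
position: [0.5773, 0.0119, 0.1675]
tcp_rot: [[-0.983, -0.184, 0.0], [-0.184, 0.983, 0.0], [-0.0, 0.0, -1.0]]
force: [0.1, -0.9, -0.0]
opening: 0.231
grasp_force: 30.0
```

{"fn": "play_rows", "kwargs": {
  "moves": [
    [[-11, -2, 0, 0, 0, 0], [-10, -7, 0, 0, 0, 0], [-7, -10, 0, 0, 0, 0], [-2, -11, 0, 0, 0, 0]]
  ]
}}

```text
time_s: 10.4
position: [0.6128, -0.0146, 0.1675]
tcp_rot: [[-0.983, -0.183, 0.001], [-0.183, 0.983, -0.0], [-0.001, -0.0, -1.0]]
force: [-0.4, -0.4, -0.3]
opening: 0.227
grasp_force: 30.0
```

{"fn": "play_rows", "kwargs": {
  "moves": [
    [[2, -11, 0, 0, 0, 0]]
  ]
}}

```text
time_s: 10.5
position: [0.612, -0.0261, 0.1674]
tcp_rot: [[-0.983, -0.183, 0.0], [-0.183, 0.983, -0.0], [-0.0, -0.0, -1.0]]
force: [-0.5, 1.1, -0.4]
opening: 0.227
grasp_force: 30.0
```

```bash
cat > b.py <<'E'
from h import *
p=bot.capture('scene');c,s=cen(p,(5,150,100),(16,255,255),(305,200,375,250));x=onz(p,c,.018)
print(c.round(1),s[4],x.round(4),'moved',np.hypot(*(x[:2]-[.555,-.0083])).round(4),'from axis',np.hypot(*(x[:2]-[.5815,-.0187])).round(4),bot.read_state()['position'].round(4))
E
python3 b.py
```

```text
[310.4 243.7] 128 [ 0.582  -0.0906  0.018 ] moved 0.0866 from axis 0.0719 [ 0.6117 -0.0279  0.1674]
```

{"fn": "play_rows", "kwargs": {
  "moves": [
    [[7, -10, 0, 0, 0, 0], [10, -7, 0, 0, 0, 0], [11, -2, 0, 0, 0, 0]]
  ]
}}

```text
time_s: 10.85
position: [0.587, -0.0486, 0.1677]
tcp_rot: [[-0.984, -0.181, 0.002], [-0.181, 0.984, 0.002], [-0.002, 0.002, -1.0]]
force: [2.1, 4.5, 0.1]
opening: 0.224
grasp_force: 30.0
```

{"fn": "play_rows", "kwargs": {
  "moves": [
    [[11, 2, 0, 0, 0, 0], [10, 7, 0, 0, 0, 0], [7, 10, 0, 0, 0, 0], [2, 11, 0, 0, 0, 0]]
  ]
}}

```text
time_s: 11.25
position: [0.5505, -0.0238, 0.1675]
tcp_rot: [[-0.983, -0.183, -0.002], [-0.183, 0.983, -0.001], [0.002, -0.0, -1.0]]
force: [0.4, -0.8, -0.5]
opening: 0.233
grasp_force: 30.0
```

```bash
python3 b.py
```

```text
[310.6 243.6] 118 [ 0.582  -0.0902  0.018 ] moved 0.0862 from axis 0.0715 [ 0.55   -0.0219  0.1675]
```

The colour mask picked up the orange table top beside the bowl instead of the bead. I'll restrict the box to the bowl's floor.

```bash
sed -i 's/(305,200,375,250)/(314,205,370,236)/; s/(5,150,100)/(4,205,120)/;s/(16,255/(13,255/' b.py; echo "cv2.imwrite('pics/stir2.png',cv2.resize(p['image'][130:280,250:450],(800,600)))" >>b.py; python3 b.py
```

```text
[350.3 215.7] 52 [0.5698 0.0126 0.018 ] moved 0.0256 from axis 0.0334 [ 0.551  -0.0227  0.1675]
```

View pics/stir2.png

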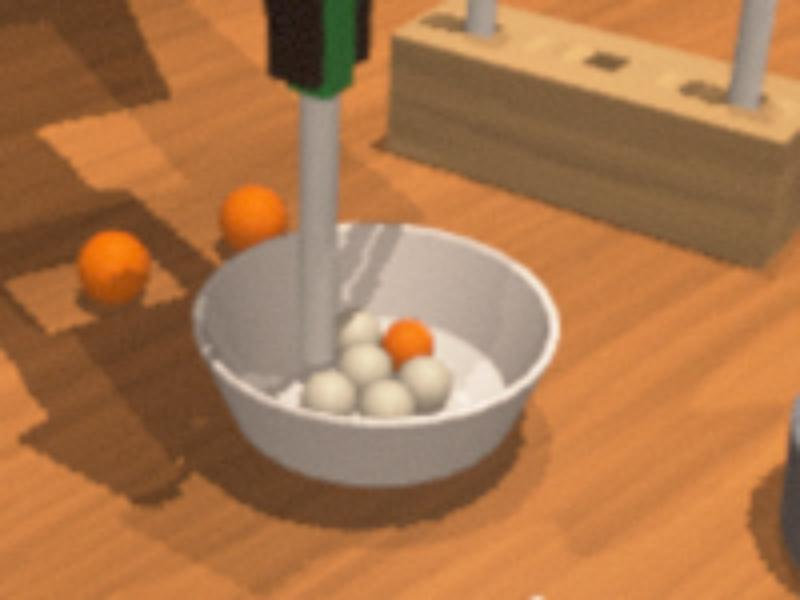

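The orange bead is now at crop (408,343), further round the ring and about 26–30 mm from where it started. I'll do another one and a half turns or so, checking the bead on the far side.

{"fn": "play_rows", "kwargs": {
  "moves": [
    [[-2, 11, 0, 0, 0, 0], [-7, 10, 0, 0, 0, 0], [-10, 7, 0, 0, 0, 0], [-11, 2, 0, 0, 0, 0]]
  ]
}}

```text
time_s: 11.75
position: [0.5771, 0.0116, 0.1675]
tcp_rot: [[-0.983, -0.185, -0.0], [-0.185, 0.983, -0.001], [0.001, -0.001, -1.0]]
force: [-2.2, -3.9, 0.4]
opening: 0.226
grasp_force: 30.0
```

{"fn": "play_rows", "kwargs": {
  "moves": [
    [[-11, -2, 0, 0, 0, 0], [-10, -7, 0, 0, 0, 0], [-7, -10, 0, 0, 0, 0], [-2, -11, 0, 0, 0, 0]]
  ]
}}

```text
time_s: 12.15
position: [0.613, -0.0139, 0.1675]
tcp_rot: [[-0.983, -0.183, 0.001], [-0.183, 0.983, 0.001], [-0.002, 0.001, -1.0]]
force: [-0.6, 0.3, -0.9]
opening: 0.226
grasp_force: 30.0
```

{"fn": "play_rows", "kwargs": {
  "moves": [
    [[2, -11, 0, 0, 0, 0]]
  ]
}}

```text
time_s: 12.25
position: [0.6124, -0.0256, 0.1674]
tcp_rot: [[-0.983, -0.182, 0.001], [-0.182, 0.983, 0.001], [-0.001, 0.0, -1.0]]
force: [-0.5, 0.8, -1.4]
opening: 0.228
grasp_force: 30.0
```

```bash
python3 b.py
```

```text
[360.3 230.9] 12 [ 0.6122 -0.0072  0.018 ] moved 0.0572 from axis 0.0328 [ 0.612  -0.0275  0.1674]
```

{"fn": "play_rows", "kwargs": {
  "moves": [
    [[7, -10, 0, 0, 0, 0], [10, -7, 0, 0, 0, 0], [11, -2, 0, 0, 0, 0]]
  ]
}}

```text
time_s: 12.6
position: [0.5862, -0.0492, 0.1675]
tcp_rot: [[-0.983, -0.182, -0.0], [-0.182, 0.983, 0.0], [0.0, 0.0, -1.0]]
force: [-0.5, 0.5, -1.3]
opening: 0.228
grasp_force: 30.0
```

{"fn": "play_rows", "kwargs": {
  "moves": [
    [[11, 2, 0, 0, 0, 0], [10, 7, 0, 0, 0, 0], [7, 10, 0, 0, 0, 0], [2, 11, 0, 0, 0, 0]]
  ]
}}

```text
time_s: 13.0
position: [0.5514, -0.0235, 0.1678]
tcp_rot: [[-0.983, -0.183, 0.0], [-0.183, 0.983, -0.0], [-0.0, -0.0, -1.0]]
force: [-0.2, 0.5, -0.5]
opening: 0.229
grasp_force: 30.0
```

{"fn": "play_rows", "kwargs": {
  "moves": [
    [[-2, 11, 0, 0, 0, 0], [-7, 10, 0, 0, 0, 0], [-10, 7, 0, 0, 0, 0], [-11, 2, 0, 0, 0, 0]]
  ]
}}

```text
time_s: 13.4
position: [0.5786, 0.0095, 0.1681]
tcp_rot: [[-0.982, -0.187, 0.003], [-0.187, 0.982, -0.006], [-0.002, -0.007, -1.0]]
force: [1.0, -5.8, -0.0]
opening: 0.226
grasp_force: 30.0
```

{"fn": "play_rows", "kwargs": {
  "moves": [
    [[-11, -2, 0, 0, 0, 0], [-10, -7, 0, 0, 0, 0], [-7, -10, 0, 0, 0, 0], [-2, -11, 0, 0, 0, 0]]
  ]
}}

```text
time_s: 13.8
position: [0.6125, -0.0137, 0.1672]
tcp_rot: [[-0.983, -0.183, 0.001], [-0.183, 0.983, 0.001], [-0.001, 0.001, -1.0]]
force: [0.6, -0.1, -0.7]
opening: 0.226
grasp_force: 30.0
```

{"fn": "play_rows", "kwargs": {
  "moves": [
    [[2, -11, 0, 0, 0, 0]]
  ]
}}

```text
time_s: 13.9
position: [0.6122, -0.0255, 0.1673]
tcp_rot: [[-0.983, -0.183, 0.001], [-0.183, 0.983, 0.0], [-0.001, 0.0, -1.0]]
force: [-1.0, -0.5, -1.2]
opening: 0.229
grasp_force: 30.0
```

```bash
python3 b.py
```

```text
[331.  231.5] 6 [ 0.5806 -0.0442  0.018 ] moved 0.0441 from axis 0.0256 [ 0.6118 -0.0275  0.1673]
```

View pics/stir2.png

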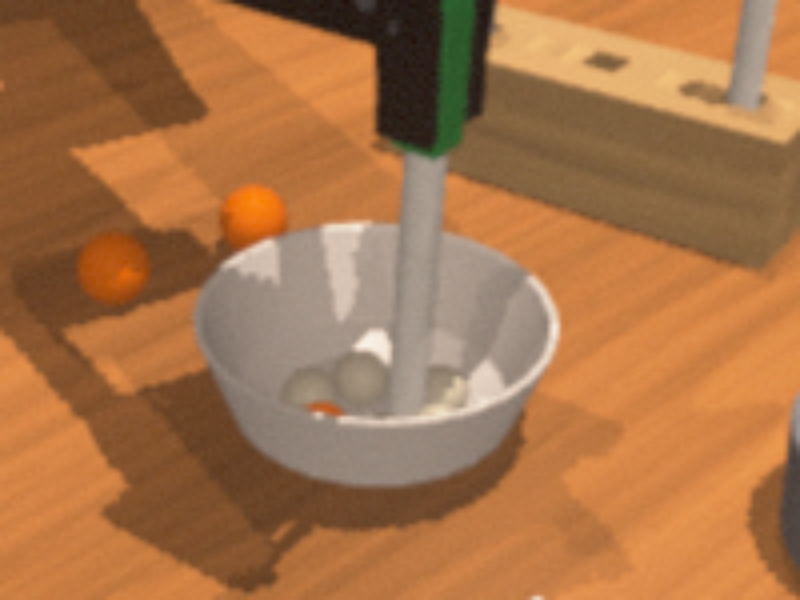

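At this far-side pass the bead is at crop (324,408), well over 40 mm from where it started, and still in the bowl. Stirring is done, so I'll lift out and go over to the cup.

{"fn": "play_rows", "kwargs": {
  "moves": [
    [[0, 0, -20, 0, 0, 0], [0, 0, -28, 0, 0, 0], [0, 0, -28, 0, 0, 0], [0, 0, -28, 0, 0, 0], [0, 0, -28, 0, 0, 0]]
  ]
}}

```text
time_s: 14.45
position: [0.6107, -0.025, 0.3006]
tcp_rot: [[-0.983, -0.182, -0.0], [-0.182, 0.983, 0.001], [0.0, 0.001, -1.0]]
force: [0.2, 0.2, -1.1]
opening: 0.229
grasp_force: 30.0
```

{"fn": "play_rows", "kwargs": {
  "moves": [
    [[9, -27, 0, 0, 0, 0], [9, -27, 0, 0, 0, 0], [9, -27, 0, 0, 0, 0], [9, -27, 0, 0, 0, 0]]
  ]
}}

```text
time_s: 14.85
position: [0.595, -0.1386, 0.2997]
tcp_rot: [[-0.983, -0.183, 0.0], [-0.183, 0.983, 0.0], [-0.0, 0.0, -1.0]]
force: [-0.2, -0.5, -1.0]
opening: 0.222
grasp_force: 30.0
```

{"fn": "play_rows", "kwargs": {
  "moves": [
    [[9, -27, 0, 0, 0, 0], [9, -27, 0, 0, 0, 0], [9, -27, 0, 0, 0, 0], [9, -27, 0, 0, 0, 0], [0, 0, 0, 0, 0, 0]]
  ]
}}

```text
time_s: 15.35
position: [0.5791, -0.2543, 0.2994]
tcp_rot: [[-0.984, -0.178, 0.0], [-0.178, 0.984, -0.002], [0.0, -0.002, -1.0]]
force: [0.3, 0.0, -0.5]
opening: 0.229
grasp_force: 30.0
```

Run:
```python
from h import *
s=bot.read_state();x=s['position'];print(x.round(4),s['time_s'])
p=bot.capture('scene');
for q in('stick','cup','bowl'):
    for r in bot.pinpoint(p,q)[:2]:print(q,np.round(r['centre'],1),round(r['confidence'],2),onz(p,r['centre'],0 if q!='stick' else x[2]-.1525).round(4))
print('tip exp',proj(p,[x[0],x[1],x[2]-.1525]),'rim centre exp',proj(p,[.581,-.254,.12]))
cv2.imwrite('pics/cup.png',cv2.resize(p['image'][130:340,120:330],(600,600),interpolation=2))
```

```text
[ 0.5791 -0.2543  0.2994] 15.35
stick [202.2 216.8] 0.58 [ 0.582  -0.256   0.1469]
cup [217.1 303.5] 0.74 [ 0.5775 -0.2571  0.    ]
bowl [342.6 231.9] 0.56 [ 0.5776 -0.0135  0.    ]
tip exp [202.3 215.2] rim centre exp [206.9 234. ]
```

View pics/cup.png

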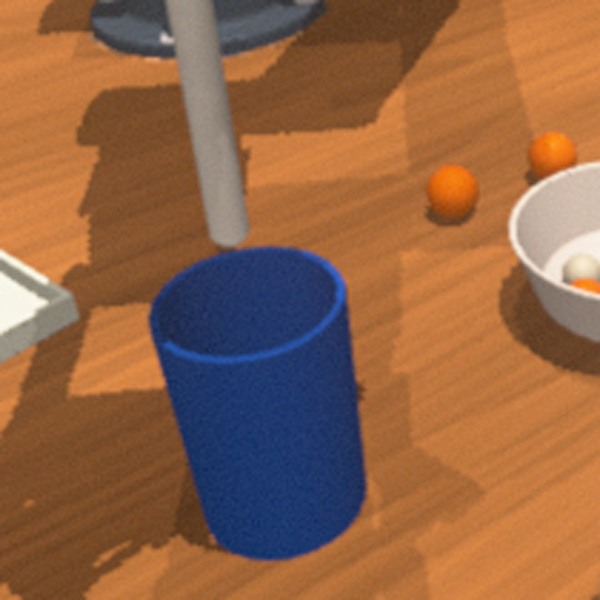

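The cup's rim centre, at crop (249,305), is within 3 px of the prediction. The tip hangs just above it, and the orange bead is visible in the bowl. I'll lower the stick in and let go.

{"fn": "play_rows", "kwargs": {
  "moves": [
    [[0, -2, 25, 0, 0, 0], [0, 0, 28, 0, 0, 0], [0, 0, 28, 0, 0, 0], [0, 0, 28, 0, 0, 0], [0, 0, 16, 0, 0, 0]]
  ]
}}

```text
time_s: 16.05
position: [0.5796, -0.2497, 0.1722]
tcp_rot: [[-0.983, -0.185, -0.003], [-0.185, 0.983, 0.003], [0.003, 0.003, -1.0]]
force: [-0.8, 0.5, -0.3]
opening: 0.228
grasp_force: 30.0
```

{"fn": "play_rows", "kwargs": {
  "moves": [
    [[0, 0, 5, 0, 0, 0], [0, 0, 3, 0, 0, 0], [0, 0, 0, 0, 0, 0], [0, 0, 0, 0, 0, 0], [0, 0, 0, 0, 0, 0]]
  ]
}}

```text
time_s: 16.55
position: [0.5812, -0.2523, 0.1677]
tcp_rot: [[-0.983, -0.183, 0.002], [-0.183, 0.983, -0.001], [-0.002, -0.002, -1.0]]
force: [-0.5, -0.1, -0.3]
opening: 0.229
grasp_force: 30.0
```

{"fn": "play_rows", "kwargs": {
  "moves": [
    [[0, 0, 3, 0, 0, 0], [0, 0, 3, 0, 0, 0], [0, 0, 1, 0, 0, 0], [0, 0, 0, 0, 0, 0], [0, 0, 0, 0, 0, 0]]
  ]
}}

```text
time_s: 17.05
position: [0.5805, -0.2521, 0.1594]
tcp_rot: [[-0.983, -0.183, -0.0], [-0.183, 0.983, 0.0], [0.0, 0.0, -1.0]]
force: [-1.2, -0.1, -1.3]
opening: 0.226
grasp_force: 30.0
```

{"fn": "play_rows", "kwargs": {
  "moves": [
    [[0, 0, 0, 0, 0, 0], [0, 0, 0, 0, 0, 0], [0, 0, 0, 0, 0, 0], [0, 0, 0, 0, 0, 0], [0, 0, 0, 0, 0, 0]]
  ],
  "fingers": 1
}}

```text
time_s: 17.55
position: [0.5806, -0.2521, 0.1596]
tcp_rot: [[-0.983, -0.183, 0.0], [-0.183, 0.983, -0.0], [-0.0, -0.0, -1.0]]
force: [0.1, -1.0, -0.3]
opening: 0.597
grasp_force: 0.0
```

{"fn": "play_rows", "kwargs": {
  "moves": [
    [[0, 0, 0, 0, 0, 0], [0, 0, 0, 0, 0, 0], [0, 0, 0, 0, 0, 0], [0, 0, 0, 0, 0, 0], [0, 0, 0, 0, 0, 0]]
  ]
}}

```text
time_s: 18.05
position: [0.5806, -0.252, 0.1595]
tcp_rot: [[-0.983, -0.183, -0.0], [-0.183, 0.983, 0.0], [0.0, 0.0, -1.0]]
force: [-0.4, 0.5, 0.1]
opening: 0.98
grasp_force: 0.0
```

{"fn": "play_rows", "kwargs": {
  "moves": [
    [[0, 0, -10, 0, 0, 0], [0, 0, -15, 0, 0, 0], [0, 0, -20, 0, 0, 0], [0, 0, -30, 0, 0, 0], [0, 0, -30, 0, 0, 0]]
  ]
}}

```text
time_s: 18.55
position: [0.5803, -0.2519, 0.266]
tcp_rot: [[-0.983, -0.183, -0.0], [-0.183, 0.983, 0.0], [0.0, 0.0, -1.0]]
force: [0.6, 0.1, -0.3]
opening: 0.996
grasp_force: 0.0
```

{"fn": "play_rows", "kwargs": {
  "moves": [
    [[0, 0, -20, 0, 0, 0], [0, 0, 0, 0, 0, 0], [0, 0, 0, 0, 0, 0], [0, 0, 0, 0, 0, 0], [0, 0, 0, 0, 0, 0]]
  ]
}}

```text
time_s: 19.05
position: [0.5798, -0.2516, 0.2828]
tcp_rot: [[-0.983, -0.183, -0.003], [-0.183, 0.983, 0.002], [0.002, 0.002, -1.0]]
force: [0.1, -0.2, 0.5]
opening: 1.002
grasp_force: 0.0
```

Run:
```python
from h import *
p=bot.capture('scene');cv2.imwrite('pics/end.png',cv2.resize(p['image'][100:340,120:440],(800,600),interpolation=2))
print(bot.read_state()['position'])
```

```text
[ 0.5799409  -0.25168002  0.2829668 ]
```

View pics/end.png

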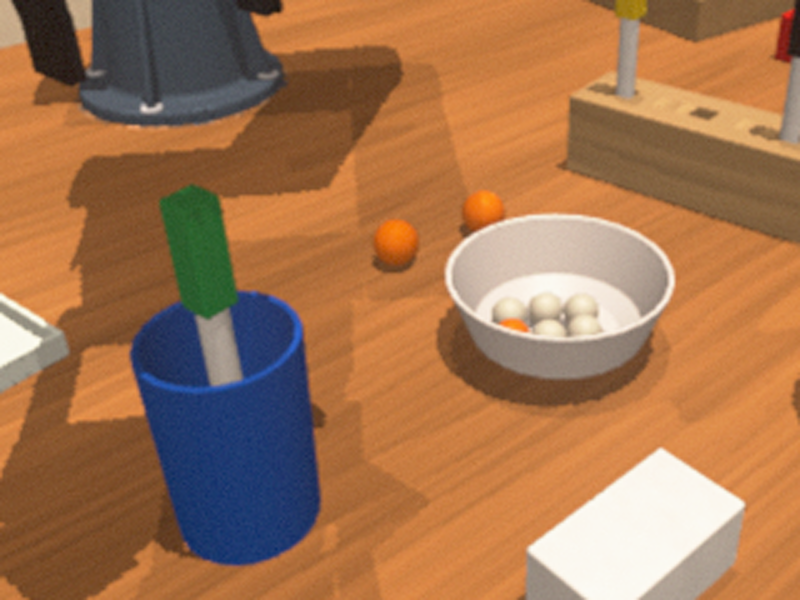

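The green stick stands free in the blue cup, its handle at crop (200,250), clear of the gripper. The orange bead is in the bowl at crop (514,326).

```bash
python3 -c "
from rig import bot
print(bot.hand_in())"
```

```text
the job is handed in; nothing more can be done
None
```

I stirred the bowl about 3.5 turns with the green-handled stick and left it standing free in the blue cup; the orange bead ended over 40 mm from its start, still in the bowl, and the job is handed in (no verdict was returned).

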